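# Load the battery stick into the tap light and switch it on

## Task

Take the orange battery stick from its cork rest and lay it in the V-groove of the tap light, brass nose towards the copper contact but still short of the arch. Then slide it gently along the groove until its nose meets the sprung contact and presses it in a little (a push of about 8 N), let go so that it stays touching, and flip the red toggle switch over to turn the light on. Leave the saucers, tea strainer and lunch box where they are.

Things in the scene. Friction and masses are not known exactly. Their poses are not given: they have to be found in the camera images.
- battery: Loose battery stick, a cylinder 34 mm in diameter and 130 mm long over all, about 0.16 kg (0.11 to 0.22), orange with a steel band at the tail. Origin at the middle of its length on its axis; its x axis runs along the cylinder from tail to brass nose. It starts lying in the cork rest (axis 20 mm above the shelf), free to be gripped from above at mid length; it may be rolled about its own axis.
- nose (a point): Centre of the flat end of the battery's brass nose (14 mm in diameter, 4 mm long), 65 mm from the battery's origin along its x.
- tray: Fixed cork rest, plate 150 x 70 x 3 mm, origin under its centre, long side along its x. The battery lies along its x between four nubs (12 mm high over the shelf, 26.5 mm either side of the axis on their outside, at 49 to 61 mm from the middle): the middle 90 mm of the battery is free at both sides.
- lamp: Fixed tap light; x = along the groove towards the copper contact (push direction), z up; origin on the shelf, on the groove's line. Base plate 150 mm wide, 12 mm thick, from x -110 to +220 mm. A light dome 92 mm wide and 60 mm high stands at x 170, y -24 mm; a switch housing at x 130, y 60 mm.
- contact: Copper end-stop pad, disc 24 mm in diameter on the groove's axis, on a black block 78 mm high; origin at the centre of the face that looks at the battery, x = push direction. It lies 72 to 90 mm from the lamp's origin along x, differing from run to run. Stiff spring with damping, about 14 N per mm, 4 mm travel. The groove's own friction on the battery is only 1 to 3.5 N.
- switch (a joint): Toggle switch angle in rad: 0 = off, leaning back 0.5 rad towards the lamp's -x; 1.0 = on, leaning 0.5 rad towards the lamp's +x; it stays where it is left. Its housing stands on the lamp's base plate at lamp x 130, y 60 mm.
- switch_tip (a point): Tip of the red toggle lever, 55 mm long from its pivot; it swings in the lamp's x-z plane, towards the lamp's +x to switch on.
- saucers: Bystander: two stacked ceramic saucers, 122 mm in diameter, 23 mm high, origin under the centre.
- strainer: Bystander: stainless tea strainer cup, 74 mm in diameter, 60 mm high, with a thin handle; origin under the centre.
- lunchbox: Bystander: closed teal lunch box 114 x 174 x 62 mm, origin under the centre.
- groove (a point): Point on the axis of a battery lying in the grey V-rail, 60 mm above the shelf, at lamp x -20 mm, the rail's mid length. The rail is 160 mm long (lamp x -100 to +60), both flanks rise at 40 degrees; it is 30 mm wide over all, narrower than the battery, so fingers pass on both sides; its edges lie 11 mm below the battery's axis.
- arch (a point): Centre of the opening (46 mm wide, bar underside 26 mm above this point) of the fixed white arch over the groove, on the groove's axis at lamp x 41 mm; the arch is 10 mm thick along x and its top is 92 mm above the shelf. Short of the arch: the nose lies 10 to 70 mm before this point.
There are look-alikes about, which are no part of the job. Leave any turquoise or white look-alike of the battery alone.

How it is judged:
By the outcome, as a careful person would: the job done as asked, in the order asked, and still so for the second after the job is handed in, with the robot touching nothing.
It also fails if it takes over 72 s, if anything falls off the work surface, if the arm or the gripper's body presses on something with over 40 N, if the wrist force passes 120 N, or if a joint passes its speed limit or range.

## Robot

A 6-joint arm with a two-finger parallel gripper is mounted at the origin on the work surface. World frame = base frame: x ahead of the robot, y to its left, z up, the work surface at z = 0. Lengths are in m, angles in rad, forces in N, time in s.
With the tool pointing down it reaches from about 0.25 to 0.775 m from the base axis. Payload 8.9 kg.
Tool frame: the origin (TCP) lies on the centre line of the jaws, within the pads' length; the fingertips stand 17 mm ahead of it and the grasp point (between the pads) lies 2 mm behind it; x points along the fingers, y is the direction in which the jaws open and shut, and the axes are right-handed (so a half turn about x gives the same grasp; the last joint's range is limited). The gripper opens to 85 mm and grips with 20 to 120 N. Pads are 22 mm wide; open, the fingers measure 114 mm over their backs; the gripper's body (76 mm by 85 mm) begins 54 mm behind the grasp point. The pads swing forward as they close: fully open they stand 13 mm farther back than shut.
Start: joints at [1.133, 0.291, -0.153, 1.127, 0, 1.431], TCP at [0.155, 0.502, 0.248] pointing down, gripper open.
Joint ranges: [-2.52, 2.52], [-0.91, 1.74], [-1.3, 1.37], [-1.96, 2.02], [-1.52, 1.47], [-3.14, 3.14]. Speed limits (rad/s): [2.22, 2.22, 2.79, 3.14, 3.14, 3.14].

## Interface

Orientations are given as a 3x3 rotation matrix whose columns are the frame's x, y, z axes.
In Python, from bench import read_state, capture, finish_job gives the robot as it stands.
- The arm moves only by the tool play_rows, never from a script. Its argument "moves" is a list that holds one entry, the list of rows, each a list of 5 numbers: the shift along the tool's x, y, z in m, then the turn about the tool's x in rad, then the finger opening in m, from 0 to 0.0854. In form: [[[tx, ty, tz, twist, jaw], ...]]. A call has 1 to 20 rows; each row is the pose to reach, as a shift and turn from the pose commanded when the call began, along the tool's axes at that moment; what a row does not reach only later rows make up. A row lasts 1/8 s, in which the tool goes at most 62.5 mm and 10.7 degrees, less where a joint would pass 70% of its speed; a pose out of reach is approached as far as the arm can. A call with a gripper value outside its range is refused whole. The fingers move at their own pace and stop on an object; "newtons" is the grip in N (left out, the last holds). Time passes only in rows, so rows that repeat a pose let the fingers close. It gives the time, the measured TCP pose, the force and the opening at its end, in the units of the state.
- read_state(): the state, without advancing time (a new reading comes with each control period).
- capture(name): name is "scene" or "top" or "wrist"; returns a dict with "img" (400x640x3 uint8, red, green, blue), "range_z" (400x640 float32, m along the optical axis (not along the pixel's ray), 0 where there is no reading), "intrinsics" (3x3 intrinsics, pixels), "R" (3x3) and "t" (3): a world point X has camera coordinates R X + t. Camera axes: x right, y down, z forward; pixel columns grow to the right and rows downward; lengths in m; the calibration is good to about 2 mm. The wrist camera is an equidistant fisheye: a pixel r from the principal point sees the ray r / f radians off the axis. A picture is of the moment at which its call begins.
- finish_job(): hands the job in, once; it reports no verdict.
The state is a dict: "time": time; "joint_positions": joint angles; "joint_velocities": joint speeds; "effort": joint torques, N m; "tcp_pos": TCP position; "tcp_rot": TCP orientation; "wrist_force": force on the tool from outside, world axes, zero at the start; "ft_torque": the same for the moment, N m; "gripper_width": finger opening in m.
Only numpy, scipy, OpenCV 4.12 (cv2) and the standard library are available. Lean on these libraries where they do the work, as an engineer would, in place of code of your own. Each camera call takes 0.05 s, during which the arm holds its last target.

## Working session

There is one attempt and no reset: what is moved stays moved. The work goes in short steps, Python scripts to look and compute and a tool call to move; the robot and the scene stay as the last step left them, time stands still between calls to the robot, and variables do not carry over. Pictures are saved under pics/ and viewed, and the job is handed in when it is done.

Besides the shell and the picture viewer there is one more tool, called after "Call:" by a JSON object that holds its "method" and its "body", one argument or row to a line. play_rows: Moves the arm, as the interface text tells. Its arguments: {"type":"object","properties":{"moves":{"type":"array","items":{"type":"array","items":{"type":"array","items":{"type":"number"}}}},"newtons":{"type":"number"}},"required":["moves"]}

```bash
mkdir -p pics; ls; cat > h.py <<'E'
import numpy as np, cv2, pickle
from bench import read_state, capture, finish_job
def grab(n):
    c=capture(n); pickle.dump(c,open(f'{n}.pkl','wb')); return c
def load(n): return pickle.load(open(f'{n}.pkl','rb'))
def ray(c,u,v):
    K=c['intrinsics']; d=np.array([(u-K[0,2])/K[0,0],(v-K[1,2])/K[1,1],1.]); 
    R=c['R'];return -R.T@c['t'], R.T@d
def onz(c,u,v,z):
    o,d=ray(c,u,v); return o+d*(z-o[2])/d[2]
def cloud(c):
    K=c['intrinsics']; v,u=np.mgrid[:400,:640]; Z=c['range_z']
    P=np.stack([(u-K[0,2])/K[0,0]*Z,(v-K[1,2])/K[1,1]*Z,Z],-1)
    return (P-c['t'])@c['R']
def proj(c,X):
    p=c['R']@X+c['t']; q=c['intrinsics']@p; return q[:2]/q[2]
E
python3 - <<'E'
from h import *
for n in('scene','top'):
    c=grab(n); cv2.imwrite(f'pics/{n}0.png',c['img'][...,::-1]); print(n,c['intrinsics'].tolist(),(-c['R'].T@c['t']).round(3))
s=read_state(); print(s['time'],s['tcp_pos'],np.round(s['tcp_rot'],3))
E
```

```text
pics
scene [[416.2277431272585, 0.0, 320.21770209029665], [0.0, 416.2277431272585, 197.87851952664286], [0.0, 0.0, 1.0]] [1.115 0.547 0.724]
top [[503.03981534601, 0.0, 314.30087213019544], [0.0, 503.03981534601, 203.90480592947793], [0.0, 0.0, 1.0]] [ 0.278 -0.161  1.359]
0.1 [0.15439271 0.50139482 0.24779966] [[-0.001  0.294  0.956]
 [-0.001  0.956 -0.294]
 [-1.    -0.001 -0.   ]]
```

View pics/scene0.png

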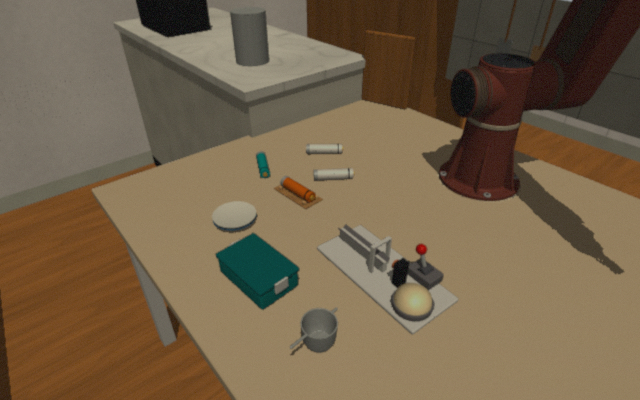

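View pics/top0.png

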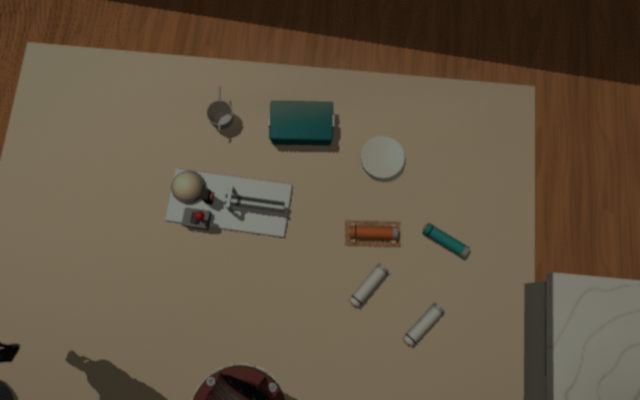

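The only orange stick is at top (373,233) on a cork plate. The look-alikes are turquoise at (446,240) and white at (369,286) and (424,325). I'll confirm this in an enlarged crop and measure the lamp.

```bash
python3 - <<'E'
from h import *
c=load('top'); im=c['img'][...,::-1]
a=cv2.resize(im[205:260,335:415],None,fx=7,fy=7,interpolation=cv2.INTER_CUBIC)
b=cv2.resize(im[160:245,155:300],None,fx=5.5,fy=5.5,interpolation=cv2.INTER_CUBIC)
cv2.imwrite('pics/batt.png',a); cv2.imwrite('pics/lamp.png',b)
P=cloud(c); hsv=cv2.cvtColor(c['img'],cv2.COLOR_RGB2HSV)
m=((hsv[...,0]<14)&(hsv[...,1]>170)&(hsv[...,2]>90)).astype(np.uint8); m[:200]=0;m[270:]=0;m[:,:340]=0;m[:,410:]=0
v,u=np.nonzero(m); print('orange',len(u),u.min(),u.max(),v.min(),v.max(), cv2.minAreaRect(np.c_[u,v].astype(np.float32)))
print(np.median(P[m>0],0),P[m>0][:,2].max())
pts=np.array([onz(c,x,y,.03) for x,y in zip(u,v)])
print('minarea m',cv2.minAreaRect(pts[:,:2].astype(np.float32)))
print('depth at batt row',[(x,P[233,x].round(3).tolist()) for x in range(346,404,4)])
# base plate
m=((P[...,2]>.008)&(P[...,2]<.02)); m[:160]=0;m[245:]=0;m[:,:155]=0;m[:,300:]=0
q=P[m]; print('plate',len(q),cv2.minAreaRect(q[:,:2].astype(np.float32)))
E
```

```text
orange 338 351 391 227 236 ((371.0, 231.5), (9.0, 40.0), 90.0)
[ 0.49409957 -0.30507634  0.03592016] 1.3592959324026501
minarea m ((0.49440956115722656, -0.30125102400779724), (0.02429058775305748, 0.10703971236944199), 4.412688732147217)
depth at batt row [(346, [0.487, -0.236, 0.005]), (350, [0.483, -0.245, 0.036]), (354, [0.485, -0.256, 0.032]), (358, [0.485, -0.266, 0.037]), (362, [0.487, -0.278, 0.029]), (366, [0.487, -0.287, 0.04]), (370, [0.488, -0.298, 0.04]), (374, [0.489, -0.309, 0.035]), (378, [0.49, -0.319, 0.039]), (382, [0.492, -0.331, 0.031]), (386, [0.492, -0.341, 0.035]), (390, [0.492, -0.35, 0.041]), (394, [0.493, -0.361, 0.041]), (398, [0.501, -0.378, 0.002]), (402, [0.502, -0.389, 0.0])]
plate 3965 ((0.5490687489509583, 0.09454213082790375), (0.2147011011838913, 0.35525017976760864), 7.577064514160156)
```

View pics/batt.png

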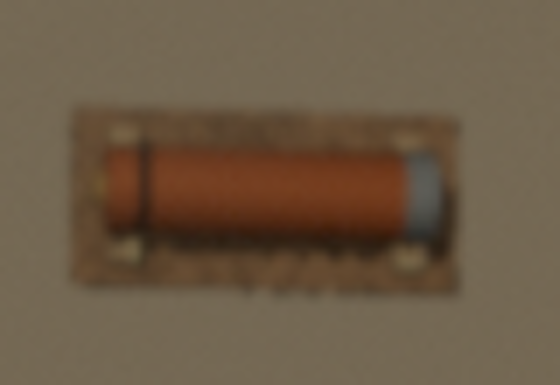

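View pics/lamp.png

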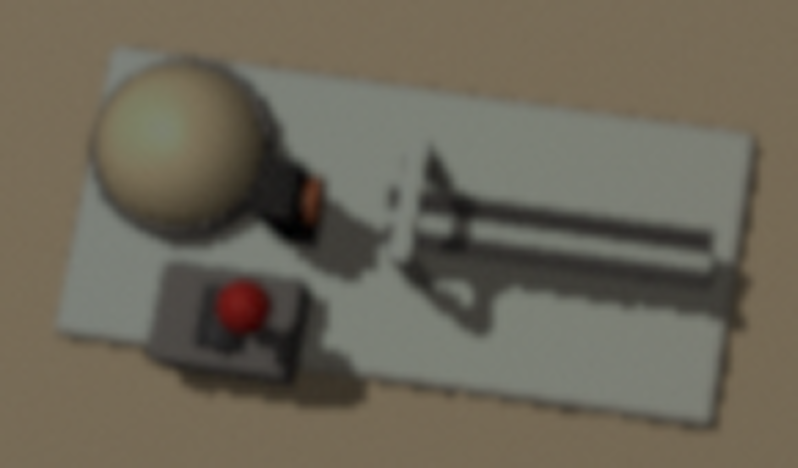

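The crop shows the orange stick with its steel band (tail) at right and its nose at left. The lamp's push direction also points left (world +y), so no turn-around is needed. Next I'll measure the lamp pose from the plate corners and the tray from its corners.

```bash
python3 - <<'E'
from h import *
c=load('top')
# plate corners crop/5.5 ; order: (x=220,y=-75),( -110,-75),(-110,75),(220,75)
def up(pts,f,ox,oy): return [( (x+.5)/f-.5+ox,(y+.5)/f-.5+oy) for x,y in pts]
def fit(L,W):
    L=np.array(L,float);W=np.array(W)[:,:2]; lm,wm=L.mean(0),W.mean(0)
    H=(L-lm).T@(W-wm); a=np.arctan2(H[0,1]-H[1,0],H[0,0]+H[1,1])
    R=np.array([[np.cos(a),-np.sin(a)],[np.sin(a),np.cos(a)]]); t=wm-R@lm
    print('yaw',a,'t',t,'res',((L@R.T+t)-W).round(4).tolist()); return a,R,t
px=up([(113,47),(757,133),(715,428),(57,332)],5.5,155,160)
a,R,t=fit([(.22,-.075),(-.11,-.075),(-.11,.075),(.22,.075)],[onz(c,*p,.012) for p in px])
w2l=lambda X:(R.T@(np.array(X)[:2]-t)).round(4)
px=up([(75,107),(460,118),(458,294),(72,285)],7,335,205)
fit([(.075,.035),(-.075,.035),(-.075,-.035),(.075,-.035)],[onz(c,*p,.003) for p in px])
# features in lamp frame
for n,p,z in [('dome',(180,150),.05),('red ball',(242,307),.10),('copper top',(312,180),.072),('copper bot',(312,224),.06),('arch bar',(400,225),.092),('rail end r mid',(712,255),.05),]:
    q=up([p],5.5,155,160)[0]; print(n,w2l(onz(c,*q,z)))
P=cloud(c)
def d(p):
    q=up([p],5.5,155,160)[0]; return P[int(round(q[1])),int(round(q[0]))]
for n,p in [('ball',(242,307)),('copper',(312,200)),('block',(285,205)),('arch',(400,225))]:
    X=d(p);print(n,w2l(X),X[2])
s=load('scene'); b=cv2.resize(s['img'][225:325,310:460,::-1],None,fx=5,fy=5,interpolation=cv2.INTER_CUBIC); cv2.imwrite('pics/lamp_s.png',b)
for X in [(.06,0,.06),(.08,0,.06),(.041,0,.06),(-.02,0,.06),(.13,.06,.012)]:
    W=np.r_[R@np.array(X[:2])+t,X[2]]; print(X,'scene crop px',((proj(s,W)-[310,225])*5).round(0))
np.savez('lamp.npz',R=R,t=t,a=a)
E
```

```text
yaw 1.5243412647146486 t [0.53927944 0.03426798] res [[0.0012, 0.0004], [0.0, -0.0016], [0.0004, -0.0002], [-0.0017, 0.0014]]
yaw 1.6407579985143006 t [ 0.49365482 -0.30875576] res [[-0.0701, -0.0047], [-0.0692, -0.004], [0.0697, 0.0041], [0.0696, 0.0046]]
dome [ 0.1653 -0.0181]
red ball [0.1086 0.0616]
copper top [ 0.094  -0.0079]
copper bot [0.0929 0.011 ]
arch bar [0.0447 0.0117]
rail end r mid [-0.0986 -0.0026]
ball [0.1088 0.0598] 0.09584745234566405
copper [0.0939 0.0013] 0.06839481071447907
block [0.1048 0.007 ] 0.07483049387467461
arch [0.046  0.0102] 0.09048214092560179
(0.06, 0, 0.06) scene crop px [378. 142.]
(0.08, 0, 0.06) scene crop px [409. 166.]
(0.041, 0, 0.06) scene crop px [350. 120.]
(-0.02, 0, 0.06) scene crop px [263.  53.]
(0.13, 0.06, 0.012) scene crop px [566. 246.]
```

View pics/lamp_s.png

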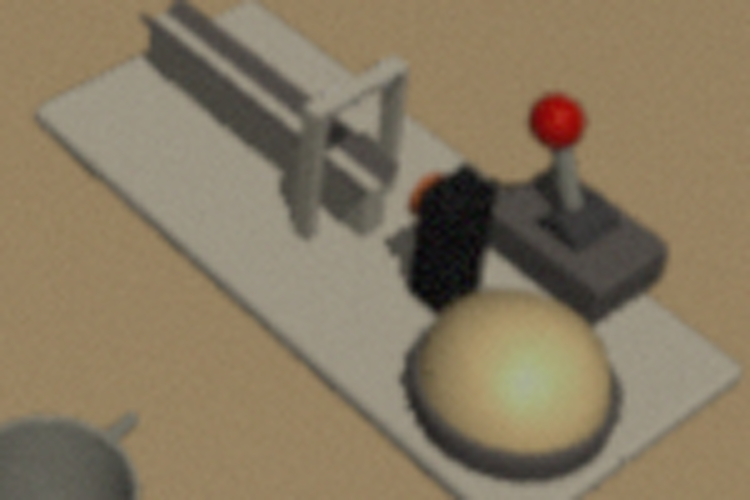

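The scene view shows the lever leaning back from the ball at (555,120), the copper pad at (425,195) beyond the arch, and a free groove. The tray fit had a sign slip, so I'll redo it and compute the first move.

```bash
cat >> h.py <<'E'
def todo(xy,z,yawy,s=None):
    """shift/twist in tool axes; yawy=world angle of tool y wanted"""
    s=s or read_state(); R=np.array(s['tcp_rot']); d=np.r_[xy,z]-s['tcp_pos']
    tw=np.arctan2(R[1,1],R[0,1])-yawy; tw=(tw+np.pi)%(2*np.pi)-np.pi
    return (R.T@d).round(4),round(tw,4)
E
python3 - <<'E'
from h import *
c=load('top'); s=load('scene')
def up(pts,f,ox,oy): return [( (x+.5)/f-.5+ox,(y+.5)/f-.5+oy) for x,y in pts]
px=up([(75,107),(460,118),(458,294),(72,285)],7,335,205)
W=np.array([onz(c,*p,.003) for p in px]); print(W.mean(0).round(4), [np.linalg.norm(W[i]-W[(i+1)%4]).round(4) for i in range(4)])
d=(W[0]+W[3]-W[1]-W[2]); print('yaw',np.degrees(np.arctan2(d[1],d[0])))
# battery axis from top: mid of sides; ends of orange/steel
px=up([(104,190),(443,195)],7,335,205); E=[onz(c,*p,.025) for p in px]; print('ends',np.round(E,4),np.linalg.norm(E[0]-E[1]), np.degrees(np.arctan2(*(E[0]-E[1])[[1,0]])))
# scene orange
P=cloud(s);hsv=cv2.cvtColor(s['img'],cv2.COLOR_RGB2HSV)
m=((hsv[...,0]<14)&(hsv[...,1]>190)&(hsv[...,2]>110)); m[:170]=0;m[210:]=0;m[:,:270]=0;m[:,325:]=0
print('scene orange n',m.sum(),np.median(P[m],0), np.median(cloud(c)[220:245,360:385].reshape(-1,3),0))
b=W.mean(0)[:2]; print(todo(b,.14,np.arctan2(d[1],d[0])-np.pi/2))
E
```

```text
[ 0.4937 -0.3088  0.003 ] [np.float64(0.1506), np.float64(0.0692), np.float64(0.1494), np.float64(0.0699)]
yaw 93.8144860440143
ends [[ 0.4885 -0.2442  0.025 ]
 [ 0.4986 -0.3737  0.025 ]] 0.12985474736806144 94.46349938437957
scene orange n 228 [ 0.50721067 -0.29518496  0.03106583] [ 0.49163567 -0.30524853  0.01551804]
(array([ 0.1085, -0.6742,  0.5628]), np.float64(1.2054))
```

Call:
{"method": "play_rows", "body": {
  "moves": [
    [[0, -0.05, 0.04, 0.1, 0.085], [0, -0.09, 0.075, 0.2, 0.085], [0, -0.135, 0.113, 0.3, 0.085], [0, -0.18, 0.15, 0.4, 0.085], [0, -0.225, 0.188, 0.5, 0.085], [0, -0.27, 0.225, 0.6, 0.085], [0, -0.315, 0.263, 0.7, 0.085], [0, -0.36, 0.3, 0.8, 0.085], [0, -0.405, 0.338, 0.9, 0.085], [0, -0.45, 0.375, 1.0, 0.085], [0, -0.495, 0.413, 1.1, 0.085], [0, -0.54, 0.45, 1.2, 0.085], [0.02, -0.585, 0.488, 1.205, 0.085], [0.05, -0.63, 0.525, 1.205, 0.085], [0.08, -0.674, 0.563, 1.205, 0.085], [0.1, -0.674, 0.563, 1.205, 0.085], [0.1, -0.674, 0.563, 1.205, 0.085], [0.1, -0.674, 0.563, 1.205, 0.085]]
  ],
  "newtons": 40
}}

```text
time: 2.35
tcp_pos: [0.4942, -0.3077, 0.1491]
tcp_rot: [[0.0, 0.998, 0.067], [-0.0, 0.067, -0.998], [-1.0, 0.0, 0.0]]
wrist_force: [0.9, 0.5, 0.9]
gripper_width: 0.0852
```

```bash
python3 - <<'E'
from h import *
s=read_state(); print(s['time'],s['tcp_pos'],np.round(s['tcp_rot'],3),np.round(s['wrist_force'],2),s['gripper_width'])
w=grab('wrist'); cv2.imwrite('pics/w1.png',w['img'][...,::-1]); print(w['intrinsics'], (-w['R'].T@w['t']),w['R'].round(3))
y=np.radians(93.8-90); print(todo([.4937,-.3088],.024,y,s))
E
```

```text
2.35 [ 0.49421339 -0.30766629  0.14910244] [[ 0.     0.998  0.067]
 [-0.     0.067 -0.998]
 [-1.     0.     0.   ]] [0.86 0.47 0.9 ] 0.08524031683570722
[[309.70691629   0.         325.92669983]
 [  0.         309.70691629 203.15519107]
 [  0.           0.           1.        ]] [ 0.48862381 -0.23429775  0.27490491] [[ 0.998  0.069  0.   ]
 [ 0.066 -0.956  0.285]
 [ 0.02  -0.285 -0.958]]
(array([ 0.1251, -0.0006,  0.0011]), np.float64(0.0011))
```

View pics/w1.png

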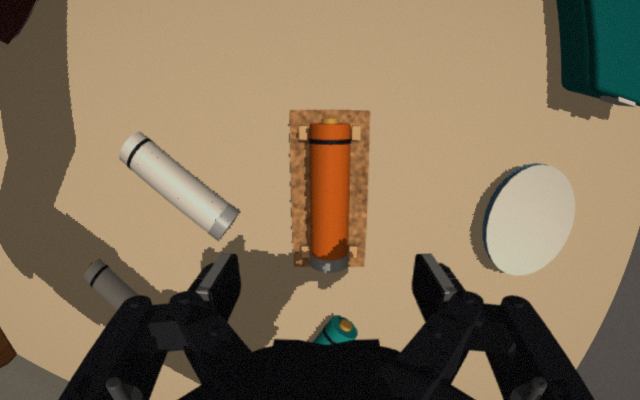

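The wrist view shows the orange stick with its brass nose at (330,122) and steel tail at (328,265), between the open fingers. I'll check the axis position with fisheye rays.

```bash
cat >> h.py <<'E'
def fonz(c,u,v,z):
    K=c['intrinsics']; dx,dy=u-K[0,2],v-K[1,2]; r=np.hypot(dx,dy); th=r/K[0,0]
    d=np.array([np.sin(th)*dx/r,np.sin(th)*dy/r,np.cos(th)]); o=-c['R'].T@c['t']; d=c['R'].T@d
    return o+d*(z-o[2])/d[2]
E
python3 - <<'E'
from h import *
c=load('wrist'); hsv=cv2.cvtColor(c['img'],cv2.COLOR_RGB2HSV)
m=(hsv[...,0]<12)&(hsv[...,1]>215)&(hsv[...,2]>120); m[:115]=0; m[285:]=0; m[:,:300]=0;m[:,365:]=0
for v in (150,175,200,225,250):
    u=np.nonzero(m[v])[0]; a=fonz(c,u.min(),v,.02);b=fonz(c,u.max(),v,.02); print(v,u.min(),u.max(),((a+b)/2).round(4),np.linalg.norm(a-b).round(4))
print('nose',fonz(c,330,119,.02).round(4),'tail',fonz(c,328,272,.02).round(4))
E
```

```text
150 315 348 [ 0.4953 -0.264   0.02  ] 0.0272
175 315 348 [ 0.4969 -0.2851  0.02  ] 0.0277
200 314 346 [ 0.4972 -0.3069  0.02  ] 0.0274
225 315 346 [ 0.4993 -0.3297  0.02  ] 0.0273
250 316 332 [ 0.4952 -0.3543  0.02  ] 0.0145
nose [ 0.4923 -0.2385  0.02  ] tail [ 0.5004 -0.377   0.02  ]
```

Call:
{"method": "play_rows", "body": {
  "moves": [
    [[0.04, 0.0005, 0.001, 0, 0.085], [0.08, 0.0005, 0.001, 0, 0.085], [0.11, 0.0005, 0.001, 0, 0.085], [0.124, 0.0005, 0.001, 0, 0.085], [0.124, 0.0005, 0.001, 0, 0.085], [0.124, 0.0005, 0.001, 0, 0.025], [0.124, 0.0005, 0.001, 0, 0.025], [0.124, 0.0005, 0.001, 0, 0.025], [0.124, 0.0005, 0.001, 0, 0.025], [0.124, 0.0005, 0.001, 0, 0.025], [0.124, 0.0005, 0.001, 0, 0.025], [0.124, 0.0005, 0.001, 0, 0.025]]
  ],
  "newtons": 40
}}

```text
time: 3.9
tcp_pos: [0.4953, -0.3095, 0.0253]
tcp_rot: [[0.001, 0.998, 0.067], [-0.001, 0.067, -0.998], [-1.0, 0.001, 0.001]]
wrist_force: [-0.0, 0.0, 5.7]
gripper_width: 0.0327
```

Call:
{"method": "play_rows", "body": {
  "moves": [
    [[-0.01, 0, 0, 0, 0.025], [-0.03, 0, 0, 0, 0.025], [-0.07, 0, 0, 0, 0.025], [-0.11, 0, 0, 0, 0.025], [-0.13, 0, 0, 0, 0.025], [-0.13, 0, 0, 0, 0.025], [-0.13, 0, 0, 0, 0.025]]
  ]
}}

```text
time: 4.78
tcp_pos: [0.4943, -0.3087, 0.1535]
tcp_rot: [[-0.001, 0.998, 0.067], [0.001, 0.067, -0.998], [-1.0, -0.001, -0.001]]
wrist_force: [-0.6, -0.0, -2.4]
gripper_width: 0.0329
```

```bash
python3 - <<'E'
from h import *
s=read_state(); print(s['time'],s['tcp_pos'],np.round(s['tcp_rot'],3),np.round(s['wrist_force'],2),s['gripper_width'])
w=grab('wrist'); cv2.imwrite('pics/w2.png',w['img'][...,::-1])
L=np.load('lamp.npz'); 
for x in(-.05,): print(todo(L['R']@[x,0]+L['t'],.125,L['a']-np.pi/2,s), L['R']@[x,0]+L['t'])
E
```

```text
4.775 [ 0.49425057 -0.30871435  0.15347416] [[-0.001  0.998  0.067]
 [ 0.001  0.067 -0.998]
 [-1.    -0.001 -0.001]] [-0.61 -0.05 -2.45] 0.032924750997200526
(array([ 0.0287,  0.0622, -0.2895]), np.float64(0.1134)) [ 0.53695752 -0.01567808]
```

View pics/w2.png

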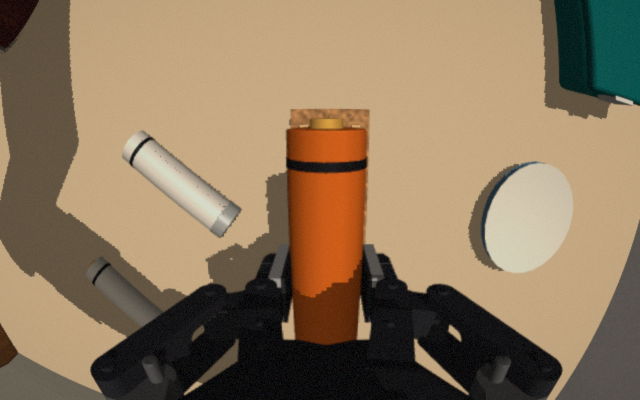

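The battery is held level, with its nose at (327,121) pointing forward. Moving on to hover over the rail.

Call:
{"method": "play_rows", "body": {
  "moves": [
    [[0, 0.005, -0.02, 0, 0.025], [0, 0.013, -0.06, 0.03, 0.025], [0, 0.022, -0.1, 0.06, 0.025], [0, 0.03, -0.14, 0.09, 0.025], [0, 0.04, -0.18, 0.113, 0.025], [0, 0.049, -0.22, 0.113, 0.025], [0, 0.057, -0.26, 0.113, 0.025], [0, 0.062, -0.28, 0.113, 0.025], [0, 0.062, -0.2895, 0.113, 0.025], [0, 0.062, -0.2895, 0.113, 0.025], [0, 0.062, -0.2895, 0.113, 0.025]]
  ]
}}

```text
time: 6.2
tcp_pos: [0.537, -0.0167, 0.1542]
tcp_rot: [[-0.0, 0.999, -0.047], [-0.0, -0.047, -0.999], [-1.0, -0.0, 0.0]]
wrist_force: [-0.1, -0.1, -1.6]
gripper_width: 0.0329
```

```bash
python3 - <<'E'
from h import *
s=read_state(); print(s['time'],s['tcp_pos'],np.round(s['tcp_rot'],3),np.round(s['wrist_force'],2),s['gripper_width'])
c=load('wrist')
w=grab('wrist'); cv2.imwrite('pics/w3.png',w['img'][...,::-1])
R=np.array(s['tcp_rot'])
print('nose',fonz(w,327,121,s['tcp_pos'][2]-.0053), 'in tool', R.T@(fonz(w,327,121,s['tcp_pos'][2]-.0053)-s['tcp_pos']))
t=grab('top'); cv2.imwrite('pics/t3.png',cv2.resize(t['img'][150:260,150:340,::-1],None,fx=4.2,fy=4.2,interpolation=cv2.INTER_CUBIC))
E
```

```text
6.2 [ 0.53702994 -0.01668832  0.15418015] [[-0.     0.999 -0.047]
 [-0.    -0.047 -0.999]
 [-1.    -0.     0.   ]] [-0.12 -0.1  -1.62] 0.032943477536661527
nose [0.54004577 0.05358612 0.14888015] in tool [ 0.00528673 -0.00026743 -0.07033961]
```

View pics/w3.png

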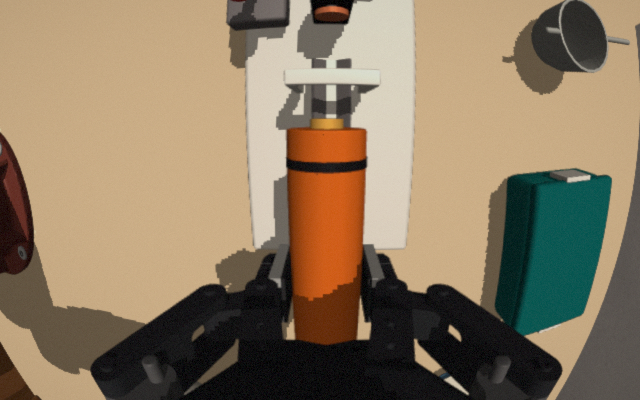

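View pics/t3.png

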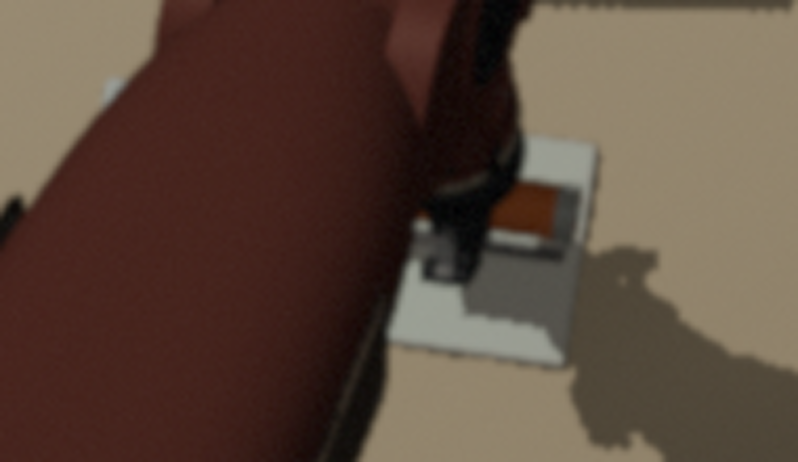

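```bash
python3 - <<'E'
from h import *
w=load('wrist'); L=np.load('lamp.npz'); l=lambda X:(L['R'].T@(X[:2]-L['t'])).round(4)
cv2.imwrite('pics/w3c.png',cv2.resize(w['img'][0:140,225:425,::-1],None,fx=4,fy=4,interpolation=cv2.INTER_CUBIC))
z=.1489
print('nose',l(fonz(w,327,119,z+.007)), 'batt edges v150', l(fonz(w,287,150,z)),l(fonz(w,367,150,z)))
print('arch', l(fonz(w,284,72,.092)),l(fonz(w,380,72,.092)))
print('plate sides v200', l(fonz(w,250,200,.012)),l(fonz(w,409,200,.012)),'v50', l(fonz(w,246,50,.012)),l(fonz(w,414,50,.012)))
E
```

```text
nose [0.0203 0.0002] batt edges v150 [0.0071 0.0172] [ 0.0071 -0.017 ]
arch [0.0483 0.0257] [ 0.0487 -0.0318]
plate sides v200 [-0.0544  0.0703] [-0.0542 -0.0761] v50 [0.0812 0.07  ] [ 0.082 -0.076]
```

View pics/w3c.png

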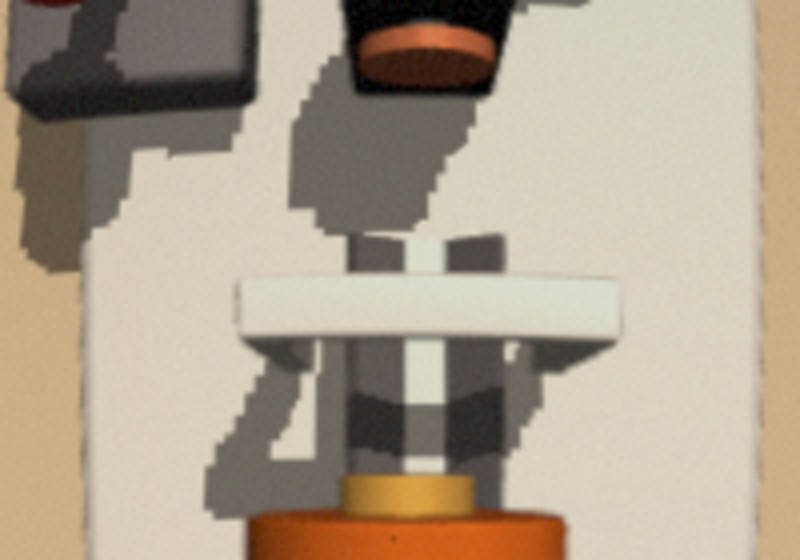

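Call:
{"method": "play_rows", "body": {
  "moves": [
    [[0, 0.0025, 0.007, 0, 0.025], [0.03, 0.0025, 0.007, 0, 0.025], [0.06, 0.0025, 0.007, 0, 0.025], [0.078, 0.0025, 0.007, 0, 0.025], [0.078, 0.0025, 0.007, 0, 0.025], [0.078, 0.0025, 0.007, 0, 0.025]]
  ]
}}

```text
time: 7.05
tcp_pos: [0.54, -0.0237, 0.077]
tcp_rot: [[0.001, 0.999, -0.046], [-0.0, -0.046, -0.999], [-1.0, 0.001, 0.0]]
wrist_force: [0.7, 0.0, -1.1]
gripper_width: 0.0324
```

```bash
python3 - <<'E'
from h import *
s=read_state(); print(s['time'],s['tcp_pos'],np.round(s['wrist_force'],2),s['gripper_width'])
w=grab('wrist'); t=grab('scene')
a=cv2.resize(w['img'][0:200,240:420,::-1],None,fx=3,fy=3,interpolation=cv2.INTER_CUBIC)
cv2.imwrite('pics/w4.png',a); cv2.imwrite('pics/s4.png',cv2.resize(t['img'][210:300,310:440,::-1],None,fx=6,fy=6,interpolation=cv2.INTER_CUBIC))
E
```

```text
7.05 [ 0.53998777 -0.02370782  0.0770353 ] [ 0.65  0.03 -1.14] 0.032394790947344564
```

View pics/w4.png

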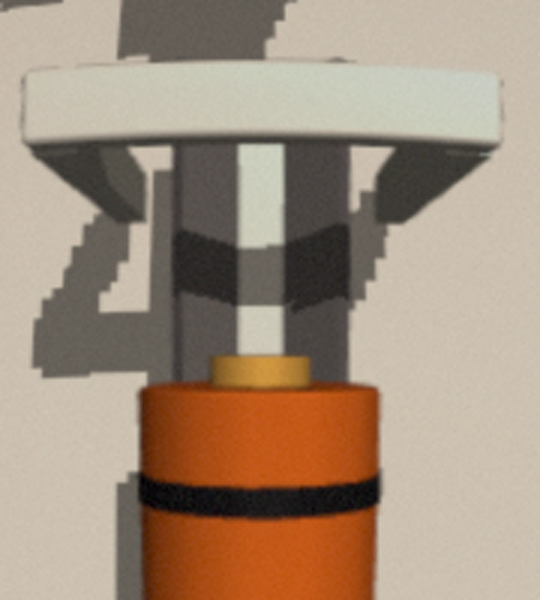

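View pics/s4.png

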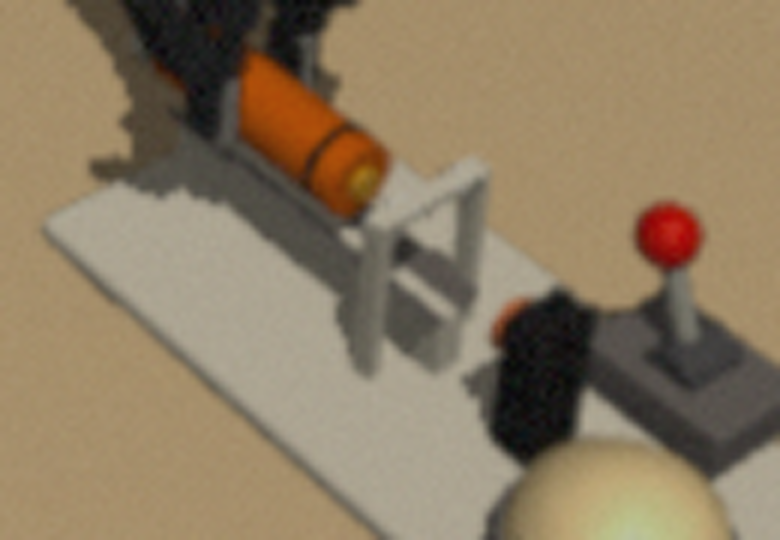

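Both views show the battery centred over the rail (260 against 261.5 px in the wrist crop) with its nose before the arch. Lowering.

Call:
{"method": "play_rows", "body": {
  "moves": [
    [[0.006, 0, 0, 0, 0.025], [0.01, 0, 0, 0, 0.025], [0.011, 0, 0, 0, 0.025], [0.012, 0, 0, 0, 0.025], [0.012, 0, 0, 0, 0.025], [0.012, 0, 0, 0, 0.025]]
  ]
}}

```text
time: 7.9
tcp_pos: [0.5402, -0.0233, 0.0652]
tcp_rot: [[0.002, 0.999, -0.046], [-0.0, -0.046, -0.999], [-1.0, 0.002, 0.0]]
wrist_force: [-0.0, 0.6, 9.3]
gripper_width: 0.0325
```

Contact (9 N up) at the expected height. Releasing and rising.

Call:
{"method": "play_rows", "body": {
  "moves": [
    [[-0.0005, 0, 0, 0, 0.04], [-0.0005, 0, 0, 0, 0.06], [-0.0005, 0, 0, 0, 0.06], [-0.0005, 0, 0, 0, 0.06], [-0.02, 0, 0, 0, 0.06], [-0.05, 0, 0, 0, 0.06], [-0.085, 0, 0, 0, 0.06], [-0.085, 0, 0, 0, 0.06], [-0.085, 0, 0, 0, 0.06]]
  ]
}}

```text
time: 9.02
tcp_pos: [0.5391, -0.0232, 0.1488]
tcp_rot: [[-0.001, 0.999, -0.046], [0.0, -0.046, -0.999], [-1.0, -0.001, -0.0]]
wrist_force: [0.1, -0.2, 0.6]
gripper_width: 0.0596
```

```bash
python3 - <<'E'
from h import *
s=read_state(); print(s['time'],s['tcp_pos'],np.round(s['wrist_force'],2),s['gripper_width'])
w=grab('wrist'); t=grab('scene')
cv2.imwrite('pics/w5.png',w['img'][...,::-1]); cv2.imwrite('pics/s5.png',cv2.resize(t['img'][190:300,300:450,::-1],None,fx=5,fy=5,interpolation=cv2.INTER_CUBIC))
E
```

```text
9.025 [ 0.53908452 -0.02316276  0.1487672 ] [ 0.1  -0.24  0.56] 0.059569201684129706
```

View pics/w5.png

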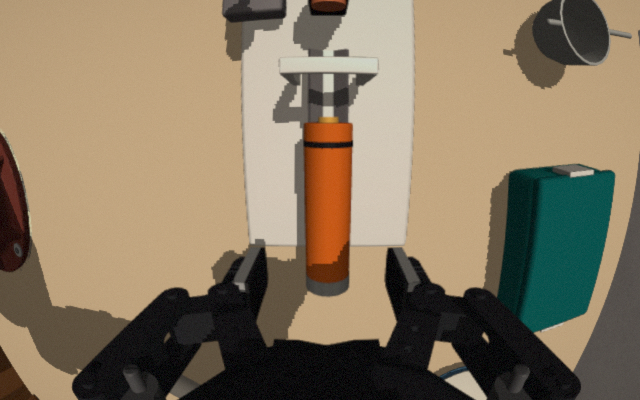

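View pics/s5.png

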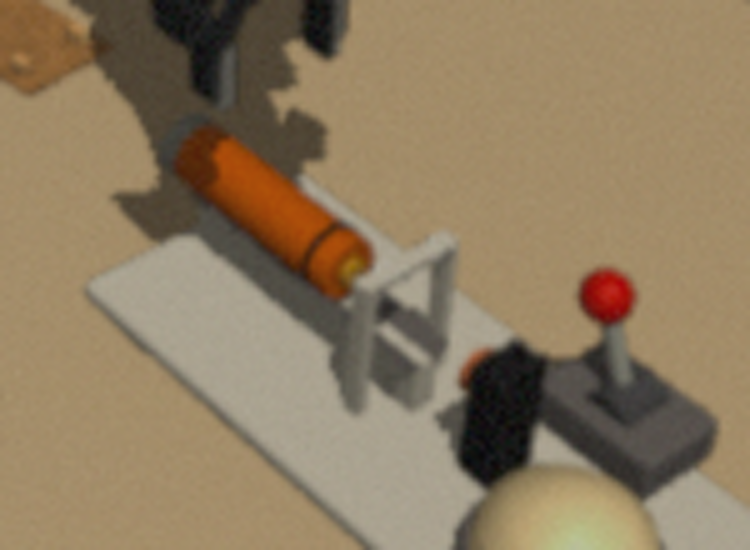

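The battery lies straight in the groove, nose before the arch (wrist (328,120), arch bar at row 66). Going behind the tail with closed fingers to push it.

Call:
{"method": "play_rows", "body": {
  "moves": [
    [[0, 0.001, 0.04, 0, 0.02], [0, 0.001, 0.08, 0, 0], [0, 0.001, 0.1, 0, 0], [0, 0.001, 0.1, 0, 0], [0, 0.001, 0.1, 0, 0], [0.04, 0.001, 0.1, 0, 0], [0.07, 0.001, 0.1, 0, 0], [0.079, 0.001, 0.1, 0, 0], [0.079, 0.001, 0.1, 0, 0], [0.079, 0.001, 0.1, 0, 0]]
  ]
}}

```text
time: 10.38
tcp_pos: [0.5367, -0.1231, 0.0715]
tcp_rot: [[0.002, 0.999, -0.046], [-0.001, -0.046, -0.999], [-1.0, 0.002, 0.001]]
wrist_force: [0.2, -0.1, -0.1]
gripper_width: 0.0003
```

```bash
python3 - <<'E'
from h import *
s=read_state(); print(s['time'],s['tcp_pos'],np.round(s['wrist_force'],2),s['gripper_width'])
w=grab('wrist'); t=grab('scene')
cv2.imwrite('pics/w6.png',w['img'][...,::-1]); cv2.imwrite('pics/s6.png',cv2.resize(t['img'][180:290,290:440,::-1],None,fx=5,fy=5,interpolation=cv2.INTER_CUBIC))
E
```

```text
10.375 [ 0.53667734 -0.12314217  0.07146982] [ 0.24 -0.09 -0.08] 0.0003431881165354188
```

View pics/w6.png

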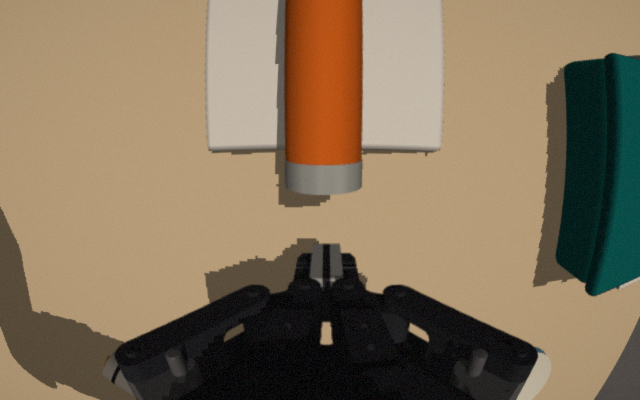

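View pics/s6.png

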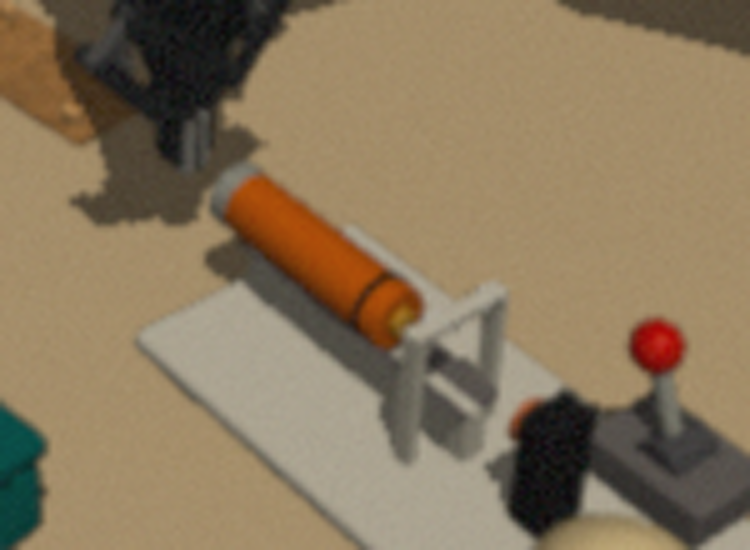

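Call:
{"method": "play_rows", "body": {
  "moves": [
    [[0.001, 0, -0.008, 0, 0], [0.001, 0, -0.016, 0, 0], [0.001, 0, -0.019, 0, 0], [0.001, 0, -0.022, 0, 0], [0.001, 0, -0.025, 0, 0], [0.001, 0, -0.028, 0, 0], [0.001, 0, -0.031, 0, 0], [0.001, 0, -0.034, 0, 0], [0.001, 0, -0.037, 0, 0], [0.001, 0, -0.04, 0, 0], [0.001, 0, -0.043, 0, 0], [0.001, 0, -0.046, 0, 0], [0.001, 0, -0.049, 0, 0], [0.001, 0, -0.052, 0, 0], [0.001, 0, -0.055, 0, 0], [0.001, 0, -0.058, 0, 0], [0.001, 0, -0.061, 0, 0], [0.001, 0, -0.064, 0, 0], [0.001, 0, -0.067, 0, 0], [0.001, 0, -0.067, 0, 0]]
  ]
}}

```text
time: 12.98
tcp_pos: [0.5388, -0.0558, 0.0693]
tcp_rot: [[-0.0, 0.999, -0.046], [0.0, -0.046, -0.999], [-1.0, -0.0, -0.0]]
wrist_force: [0.2, -0.1, -0.7]
gripper_width: -0.0003
```

```bash
python3 - <<'E'
from h import *
s=read_state(); print(s['time'],s['tcp_pos'],np.round(s['wrist_force'],2),s['gripper_width'])
w=grab('wrist'); t=grab('scene')
cv2.imwrite('pics/w7.png',w['img'][...,::-1]); cv2.imwrite('pics/s7.png',cv2.resize(t['img'][190:300,300:450,::-1],None,fx=5,fy=5,interpolation=cv2.INTER_CUBIC))
E
```

```text
12.975 [ 0.53881375 -0.05583056  0.0692877 ] [ 0.22 -0.14 -0.74] -0.0003084112824510175
```

View pics/w7.png

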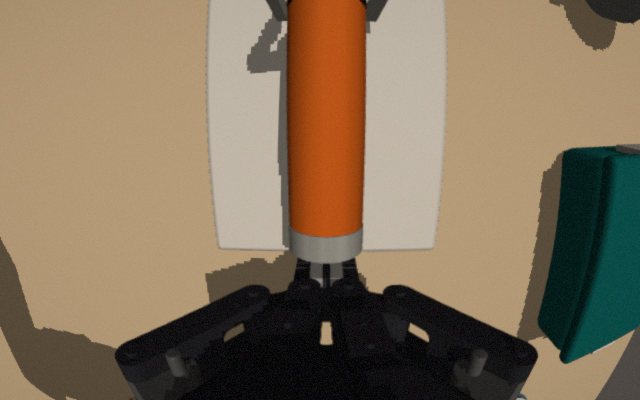

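View pics/s7.png

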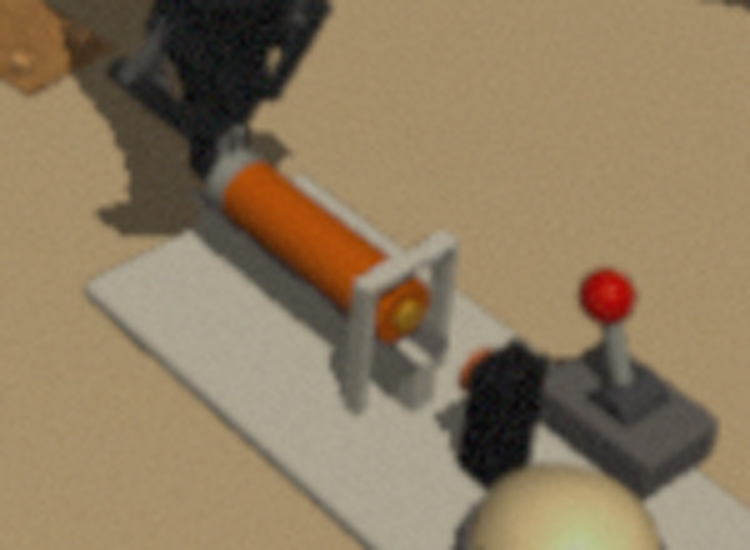

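The battery slides freely under the arch, with nose at (405,315) and copper at (475,370) in the scene crop. Continuing.

Call:
{"method": "play_rows", "body": {
  "moves": [
    [[0, 0, -0.003, 0, 0], [0, 0, -0.006, 0, 0], [0, 0, -0.009, 0, 0], [0, 0, -0.012, 0, 0], [0, 0, -0.015, 0, 0], [0, 0, -0.018, 0, 0], [0, 0, -0.021, 0, 0], [0, 0, -0.023, 0, 0], [0, 0, -0.025, 0, 0], [0, 0, -0.025, 0, 0]]
  ]
}}

```text
time: 14.32
tcp_pos: [0.5401, -0.031, 0.0693]
tcp_rot: [[0.0, 0.999, -0.046], [0.0, -0.046, -0.999], [-1.0, 0.0, -0.0]]
wrist_force: [0.5, 0.1, -0.5]
gripper_width: 0.0002
```

```bash
python3 - <<'E'
from h import *
s=read_state(); print(s['time'],s['tcp_pos'],np.round(s['wrist_force'],2),s['gripper_width'])
t=grab('scene')
cv2.imwrite('pics/s8.png',cv2.resize(t['img'][190:300,300:450,::-1],None,fx=5,fy=5,interpolation=cv2.INTER_CUBIC))
E
```

```text
14.325 [ 0.54009268 -0.03099558  0.0693282 ] [ 0.48  0.14 -0.49] 0.00016185397261740667
```

View pics/s8.png

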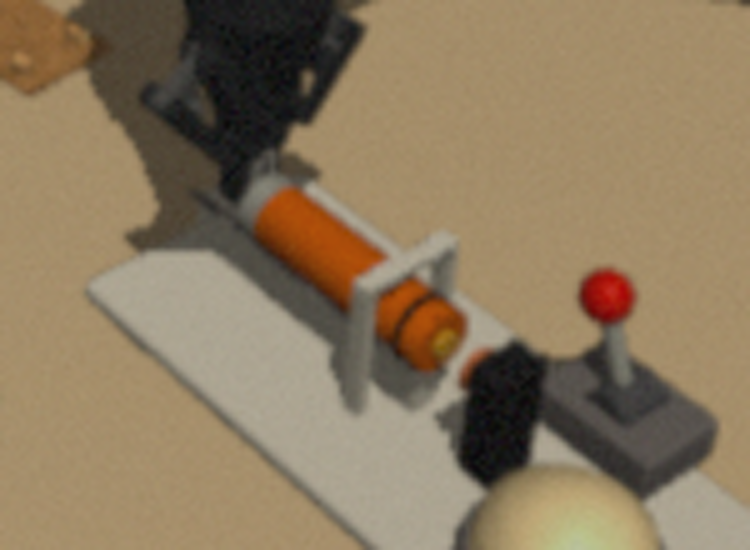

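Call:
{"method": "play_rows", "body": {
  "moves": [
    [[0, 0, -0.002, 0, 0], [0, 0, -0.004, 0, 0], [0, 0, -0.006, 0, 0], [0, 0, -0.008, 0, 0], [0, 0, -0.01, 0, 0], [0, 0, -0.01, 0, 0]]
  ]
}}

```text
time: 15.12
tcp_pos: [0.5405, -0.021, 0.0693]
tcp_rot: [[0.0, 0.999, -0.046], [0.0, -0.046, -0.999], [-1.0, 0.0, -0.0]]
wrist_force: [-0.2, -0.6, 0.6]
gripper_width: -0.0002
```

```bash
python3 - <<'E'
from h import *
s=read_state(); print(s['time'],s['tcp_pos'],np.round(s['wrist_force'],2),s['gripper_width'])
t=grab('scene')
cv2.imwrite('pics/s9.png',cv2.resize(t['img'][230:290,360:440,::-1],None,fx=9,fy=9,interpolation=cv2.INTER_CUBIC))
E
```

```text
15.125 [ 0.54049927 -0.02095522  0.06931615] [-0.16 -0.62  0.55] -0.00020611816004757855
```

View pics/s9.png

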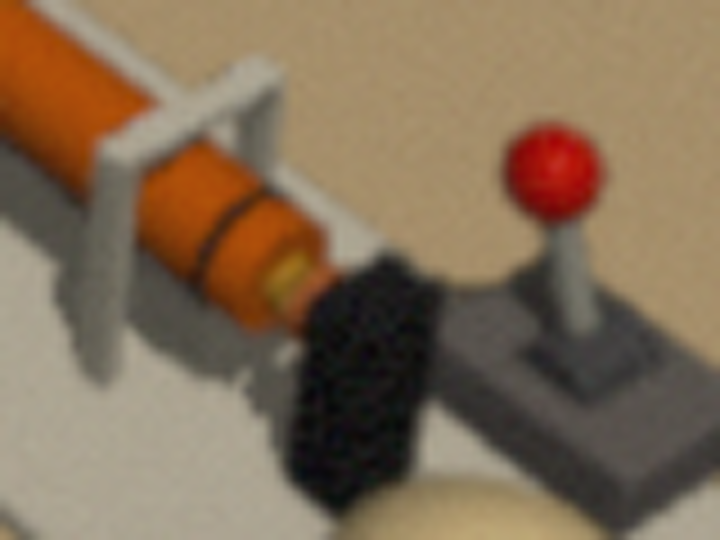

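The nose is a few mm short of the copper (crop (290,280)). Half-millimetre steps from here.

Call:
{"method": "play_rows", "body": {
  "moves": [
    [[0, 0, -0.0005, 0, 0], [0, 0, -0.001, 0, 0], [0, 0, -0.0015, 0, 0], [0, 0, -0.002, 0, 0], [0, 0, -0.002, 0, 0]]
  ]
}}

```text
time: 15.8
tcp_pos: [0.5406, -0.0192, 0.0693]
tcp_rot: [[-0.0, 0.999, -0.046], [-0.0, -0.046, -0.999], [-1.0, -0.0, 0.0]]
wrist_force: [0.2, -1.2, 0.8]
gripper_width: 0.0002
```

Call:
{"method": "play_rows", "body": {
  "moves": [
    [[0, 0, -0.0005, 0, 0], [0, 0, -0.001, 0, 0], [0, 0, -0.001, 0, 0]]
  ]
}}

```text
time: 16.18
tcp_pos: [0.5406, -0.0182, 0.0693]
tcp_rot: [[-0.0, 0.999, -0.046], [0.0, -0.046, -0.999], [-1.0, -0.0, -0.0]]
wrist_force: [-1.1, -1.3, -0.4]
gripper_width: -0.0002
```

Call:
{"method": "play_rows", "body": {
  "moves": [
    [[0, 0, -0.0005, 0, 0], [0, 0, -0.001, 0, 0], [0, 0, -0.001, 0, 0]]
  ]
}}

```text
time: 16.55
tcp_pos: [0.5407, -0.0172, 0.0693]
tcp_rot: [[-0.0, 0.999, -0.046], [0.0, -0.046, -0.999], [-1.0, -0.0, -0.0]]
wrist_force: [-1.1, -1.5, -0.1]
gripper_width: 0.0001
```

Call:
{"method": "play_rows", "body": {
  "moves": [
    [[0, 0, -0.0005, 0, 0], [0, 0, -0.0005, 0, 0]]
  ]
}}

```text
time: 16.8
tcp_pos: [0.5407, -0.0167, 0.0693]
tcp_rot: [[-0.0, 0.999, -0.046], [0.0, -0.046, -0.999], [-1.0, -0.0, -0.0]]
wrist_force: [-0.9, -1.4, -0.0]
gripper_width: -0.0003
```

Still only sliding friction (about 1.4 N).

Call:
{"method": "play_rows", "body": {
  "moves": [
    [[0, 0, -0.0005, 0, 0], [0, 0, -0.001, 0, 0], [0, 0, -0.001, 0, 0]]
  ]
}}

```text
time: 17.18
tcp_pos: [0.5407, -0.0157, 0.0693]
tcp_rot: [[-0.0, 0.999, -0.046], [0.0, -0.046, -0.999], [-1.0, -0.0, -0.0]]
wrist_force: [-0.6, -1.8, 0.0]
gripper_width: 0.0002
```

Call:
{"method": "play_rows", "body": {
  "moves": [
    [[0, 0, -0.0005, 0, 0], [0, 0, -0.0005, 0, 0]]
  ]
}}

```text
time: 17.42
tcp_pos: [0.5408, -0.0152, 0.0693]
tcp_rot: [[-0.0, 0.999, -0.046], [0.0, -0.046, -0.999], [-1.0, -0.0, -0.0]]
wrist_force: [-1.7, -1.4, 0.6]
gripper_width: -0.0003
```

Call:
{"method": "play_rows", "body": {
  "moves": [
    [[0, 0, -0.0005, 0, 0], [0, 0, -0.0005, 0, 0]]
  ]
}}

```text
time: 17.68
tcp_pos: [0.5408, -0.0147, 0.0693]
tcp_rot: [[0.0, 0.999, -0.046], [0.0, -0.046, -0.999], [-1.0, 0.0, -0.0]]
wrist_force: [-0.7, -1.2, 0.4]
gripper_width: -0.0002
```

```bash
python3 - <<'E'
from h import *
s=read_state(); print(s['time'],s['tcp_pos'],np.round(s['wrist_force'],2),s['gripper_width'])
t=grab('scene')
cv2.imwrite('pics/s10.png',cv2.resize(t['img'][245:275,380:420,::-1],None,fx=18,fy=18,interpolation=cv2.INTER_CUBIC))
E
```

```text
17.675 [ 0.54080574 -0.01470033  0.06930508] [-0.74 -1.24  0.43] -0.0002247360448983443
```

View pics/s10.png

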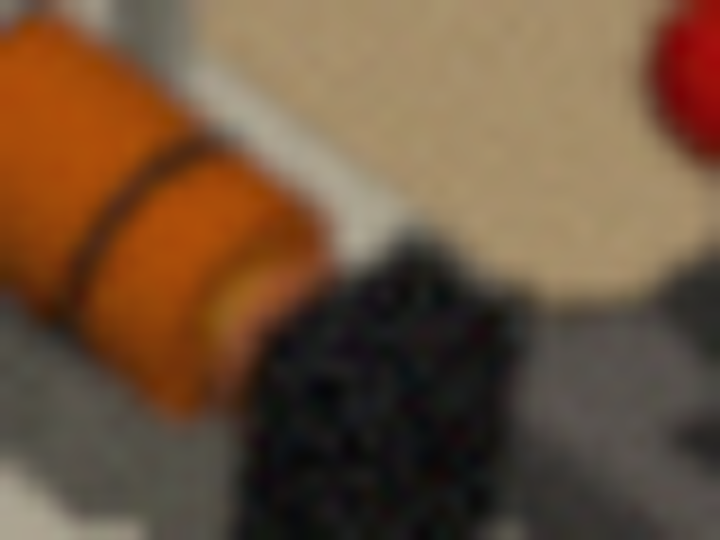

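Very close now, and no copper load yet.

Call:
{"method": "play_rows", "body": {
  "moves": [
    [[0, 0, -0.0005, 0, 0], [0, 0, -0.0005, 0, 0]]
  ]
}}

```text
time: 17.98
tcp_pos: [0.5408, -0.0142, 0.0693]
tcp_rot: [[-0.0, 0.999, -0.046], [0.0, -0.046, -0.999], [-1.0, -0.0, -0.0]]
wrist_force: [-1.0, -1.1, 0.7]
gripper_width: 0.0002
```

Call:
{"method": "play_rows", "body": {
  "moves": [
    [[0, 0, -0.0005, 0, 0], [0, 0, -0.0005, 0, 0]]
  ]
}}

```text
time: 18.23
tcp_pos: [0.5409, -0.0138, 0.0693]
tcp_rot: [[0.0, 0.999, -0.046], [-0.0, -0.046, -0.999], [-1.0, 0.0, 0.0]]
wrist_force: [-1.0, -1.7, 0.4]
gripper_width: -0.0001
```

Call:
{"method": "play_rows", "body": {
  "moves": [
    [[0, 0, -0.0003, 0, 0], [0, 0, -0.0003, 0, 0]]
  ]
}}

```text
time: 18.48
tcp_pos: [0.5409, -0.0137, 0.0693]
tcp_rot: [[0.0, 0.999, -0.046], [-0.001, -0.046, -0.999], [-1.0, 0.0, 0.001]]
wrist_force: [-2.2, -4.3, 0.1]
gripper_width: 0.0007
```

Contact: 4.3 N. A little more.

Call:
{"method": "play_rows", "body": {
  "moves": [
    [[0, 0, -0.0003, 0, 0], [0, 0, -0.0003, 0, 0]]
  ]
}}

```text
time: 18.73
tcp_pos: [0.5409, -0.0136, 0.0693]
tcp_rot: [[-0.0, 0.999, -0.046], [-0.001, -0.046, -0.999], [-1.0, -0.0, 0.001]]
wrist_force: [-1.1, -5.6, 0.5]
gripper_width: -0.0
```

Call:
{"method": "play_rows", "body": {
  "moves": [
    [[0, 0, -0.0004, 0, 0], [0, 0, -0.0004, 0, 0]]
  ]
}}

```text
time: 18.98
tcp_pos: [0.5409, -0.0134, 0.0694]
tcp_rot: [[-0.0, 0.999, -0.046], [-0.001, -0.046, -0.999], [-1.0, 0.0, 0.001]]
wrist_force: [-1.2, -7.0, 0.8]
gripper_width: -0.0002
```

Call:
{"method": "play_rows", "body": {
  "moves": [
    [[0, 0, -0.0004, 0, 0], [0, 0, -0.0004, 0, 0], [0, 0, -0.0004, 0, 0]]
  ]
}}

```text
time: 19.35
tcp_pos: [0.5409, -0.0133, 0.0694]
tcp_rot: [[-0.0, 0.999, -0.047], [-0.002, -0.047, -0.999], [-1.0, -0.0, 0.002]]
wrist_force: [-1.1, -7.8, 1.0]
gripper_width: 0.0003
```

Call:
{"method": "play_rows", "body": {
  "moves": [
    [[0, 0, -0.0003, 0, 0], [0, 0, -0.0003, 0, 0], [0, 0, -0.0003, 0, 0]]
  ]
}}

```text
time: 19.73
tcp_pos: [0.5409, -0.0133, 0.0694]
tcp_rot: [[-0.0, 0.999, -0.047], [-0.002, -0.047, -0.999], [-1.0, 0.0, 0.002]]
wrist_force: [-2.2, -8.6, 1.3]
gripper_width: -0.0002
```

8.6 N on the wrist, including about 1.3 N of friction. Backing off slowly so the battery stays against the contact.

Call:
{"method": "play_rows", "body": {
  "moves": [
    [[0, 0, 0.0002, 0, 0], [0, 0, 0.0004, 0, 0], [0, 0, 0.0006, 0, 0], [0, 0, 0.0008, 0, 0], [0, 0, 0.001, 0, 0], [0, 0, 0.0012, 0, 0], [0, 0, 0.0014, 0, 0], [0, 0, 0.0016, 0, 0], [0, 0, 0.0018, 0, 0], [0, 0, 0.0021, 0, 0], [0, 0, 0.0024, 0, 0], [0, 0, 0.003, 0, 0], [0, 0, 0.005, 0, 0], [0, 0, 0.01, 0, 0], [0, 0, 0.015, 0, 0], [0, 0, 0.015, 0, 0]]
  ]
}}

```text
time: 21.72
tcp_pos: [0.5402, -0.0275, 0.0693]
tcp_rot: [[0.0, 0.999, -0.047], [-0.0, -0.047, -0.999], [-1.0, 0.0, 0.0]]
wrist_force: [-0.4, 0.0, 0.4]
gripper_width: 0.0002
```

```bash
python3 - <<'E'
from h import *
s=read_state(); print(s['time'],s['tcp_pos'],np.round(s['wrist_force'],2),s['gripper_width'])
t=grab('scene'); w=grab('wrist'); cv2.imwrite('pics/w11.png',w['img'][...,::-1])
cv2.imwrite('pics/s11.png',cv2.resize(t['img'][245:275,380:420,::-1],None,fx=18,fy=18,interpolation=cv2.INTER_CUBIC))
E
```

```text
21.725 [ 0.54023612 -0.02754565  0.06930464] [-0.43  0.    0.38] 0.00024290173964450302
```

View pics/s11.png

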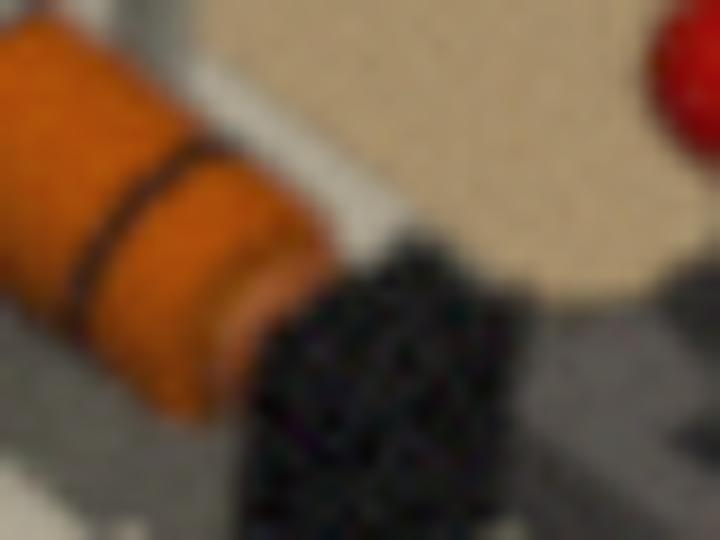

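View pics/w11.png

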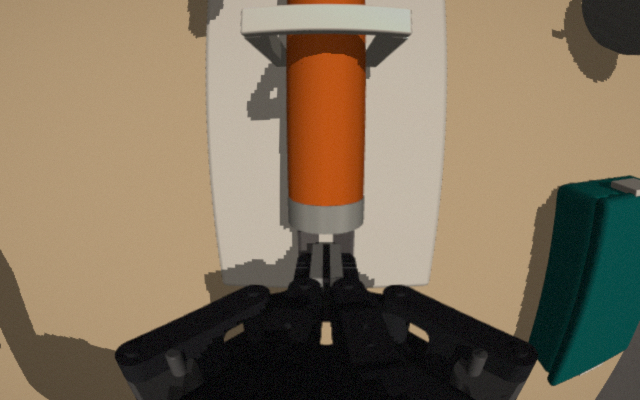

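The battery stays at the copper with the fingers clear of its tail. Now triangulate the red ball from the top and scene views.

```bash
python3 - <<'E'
from h import *
s0=load('scene')
# ball pixel: scene now; top from first picture t=0 (crop (242,307)/5.5)
def blob(c,x0,x1,y0,y1):
    h=cv2.cvtColor(c['img'],cv2.COLOR_RGB2HSV); m=((h[...,0]<8)|(h[...,0]>172))&(h[...,1]>170)&(h[...,2]>80)
    k=np.zeros_like(m);k[y0:y1,x0:x1]=1; v,u=np.nonzero(m&k); return u.mean(),v.mean(),len(u)
b=blob(s0,410,440,235,262); print(b)
o1,d1=ray(s0,*b[:2])
from pathlib import Path
im=cv2.imread('pics/top0.png')[...,::-1].copy(); t=load('top'); c=dict(t,img=im); bt=blob(c,190,210,205,228); print(bt)
o2,d2=ray(t,*bt[:2])
d1/=np.linalg.norm(d1);d2/=np.linalg.norm(d2)
A=np.c_[d1,-d2]; k=np.linalg.lstsq(A,o2-o1,rcond=None)[0]; p,q=o1+k[0]*d1,o2+k[1]*d2
print(p,q); X=(p+q)/2
L=np.load('lamp.npz'); R=L['R']; tt=L['t']+R@[.003,-.0025]; print('lamp frame',R.T@(X[:2]-tt),X[2])
s=read_state(); print('tool shift start', todo(R@[.07,.06]+tt,.16,L['a']-np.pi/2,s), R@[.07,.06]+tt, 'joints',np.round(s['joint_positions'],2))
E
```

```text
(np.float64(421.0853658536585), np.float64(248.67073170731706), 82)
(np.float64(197.87179487179486), np.float64(214.76923076923077), 39)
[0.48813139 0.15051945 0.08259214] [0.48709166 0.15189399 0.08275881]
lamp frame [0.11141321 0.05954262] 0.08267547163182076
tool shift start (array([-0.0907, -0.0613, -0.1343]), np.float64(0.0001)) [0.48523148 0.10985943] joints [-0.19  0.49 -0.37  0.71  0.    1.43]
```

The ball centre is at lamp (0.111, 0.060), z 0.083, which fits a lever pivoting at x 0.130. Rising, crossing over and coming down behind the lever (on its -x side).

Call:
{"method": "play_rows", "body": {
  "moves": [
    [[-0.03, 0, 0.002, 0, 0], [-0.07, 0, 0.002, 0, 0], [-0.09, 0, 0.002, 0, 0], [-0.09, -0.02, -0.03, 0, 0], [-0.09, -0.04, -0.07, 0, 0], [-0.09, -0.061, -0.11, 0, 0], [-0.09, -0.061, -0.131, 0, 0], [-0.09, -0.061, -0.131, 0, 0], [-0.06, -0.061, -0.131, 0, 0], [-0.03, -0.061, -0.131, 0, 0], [-0.016, -0.061, -0.131, 0, 0], [-0.016, -0.061, -0.131, 0, 0], [-0.016, -0.061, -0.131, 0, 0]]
  ]
}}

```text
time: 23.45
tcp_pos: [0.4861, 0.1064, 0.0862]
tcp_rot: [[0.001, 0.999, -0.046], [0.0, -0.046, -0.999], [-1.0, 0.001, -0.0]]
wrist_force: [0.2, -0.4, -0.7]
gripper_width: 0.0
```

```bash
python3 - <<'E'
from h import *
s=read_state(); print(s['time'],s['tcp_pos'],np.round(s['wrist_force'],2))
t=grab('scene'); w=grab('wrist'); cv2.imwrite('pics/w12.png',w['img'][...,::-1])
cv2.imwrite('pics/s12.png',cv2.resize(t['img'][190:310,320:480,::-1],None,fx=5,fy=5,interpolation=cv2.INTER_CUBIC))
E
```

```text
23.45 [0.48605493 0.10644281 0.08615935] [ 0.23 -0.37 -0.74]
```

View pics/s12.png

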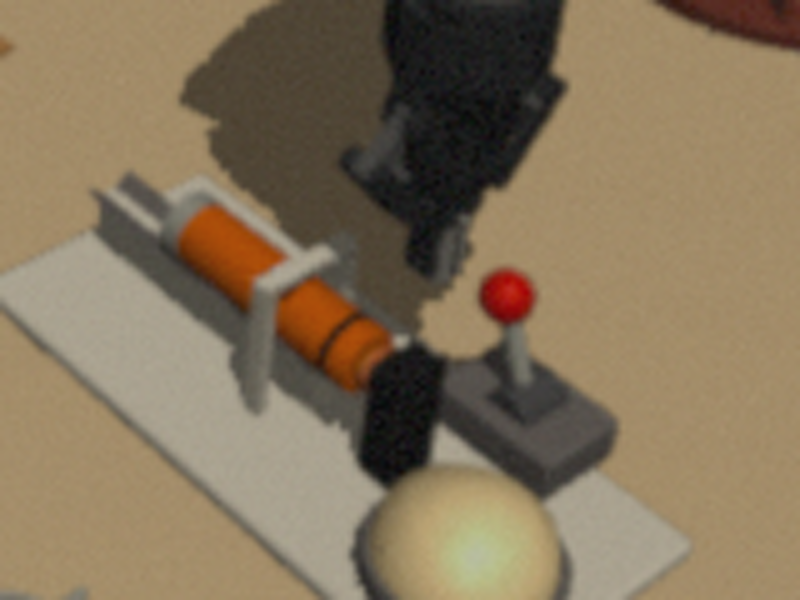

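View pics/w12.png

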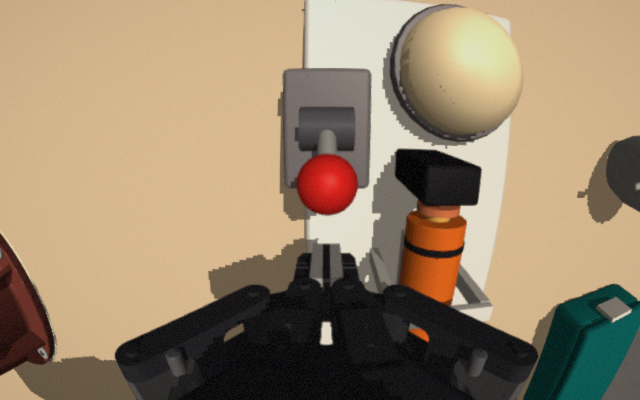

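The ball at (328,184) is dead ahead of the fingertips (326,260), and the brass nose meets the copper at (438,212). Pushing the lever.

Call:
{"method": "play_rows", "body": {
  "moves": [
    [[0, 0, -0.008, 0, 0], [0, 0, -0.014, 0, 0], [0, 0, -0.018, 0, 0], [0, 0, -0.022, 0, 0], [0, 0, -0.026, 0, 0], [0, 0, -0.03, 0, 0], [0, 0, -0.034, 0, 0], [0, 0, -0.038, 0, 0], [0, 0, -0.042, 0, 0], [0, 0, -0.046, 0, 0], [0, 0, -0.05, 0, 0], [0, 0, -0.054, 0, 0], [0, 0, -0.058, 0, 0], [0, 0, -0.058, 0, 0]]
  ]
}}

```text
time: 25.3
tcp_pos: [0.4879, 0.1649, 0.0852]
tcp_rot: [[-0.0, 0.999, -0.046], [0.0, -0.046, -0.999], [-1.0, -0.0, -0.0]]
wrist_force: [0.6, -1.4, 0.2]
gripper_width: 0.0001
```

```bash
python3 - <<'E'
from h import *
s=read_state(); print(s['time'],s['tcp_pos'],np.round(s['wrist_force'],2))
t=grab('scene'); w=grab('wrist'); cv2.imwrite('pics/w13.png',w['img'][...,::-1])
cv2.imwrite('pics/s13.png',cv2.resize(t['img'][190:310,320:480,::-1],None,fx=5,fy=5,interpolation=cv2.INTER_CUBIC))
E
```

```text
25.3 [0.48786197 0.16494526 0.08520452] [ 0.59 -1.36  0.19]
```

View pics/s13.png

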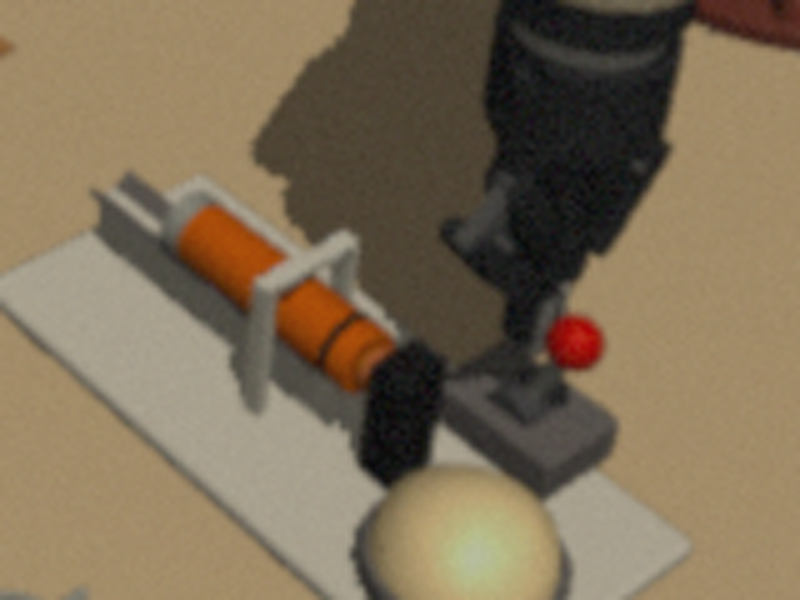

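View pics/w13.png

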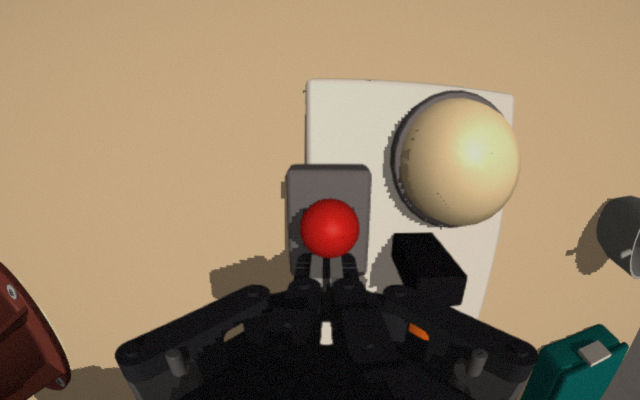

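The lever is over past upright, with no stop felt yet. Pushing on in small steps.

Call:
{"method": "play_rows", "body": {
  "moves": [
    [[0, 0, -0.002, 0, 0], [0, 0, -0.004, 0, 0], [0, 0, -0.006, 0, 0], [0, 0, -0.006, 0, 0]]
  ]
}}

```text
time: 25.9
tcp_pos: [0.4882, 0.1707, 0.0853]
tcp_rot: [[-0.0, 0.999, -0.046], [0.0, -0.046, -0.999], [-1.0, -0.0, -0.0]]
wrist_force: [-1.1, -0.1, -0.8]
gripper_width: 0.0001
```

Call:
{"method": "play_rows", "body": {
  "moves": [
    [[0, 0, -0.002, 0, 0], [0, 0, -0.003, 0, 0], [0, 0, -0.003, 0, 0]]
  ]
}}

```text
time: 26.28
tcp_pos: [0.4883, 0.1733, 0.0853]
tcp_rot: [[-0.0, 0.999, -0.046], [-0.001, -0.046, -0.999], [-1.0, -0.0, 0.001]]
wrist_force: [0.3, -3.0, -0.4]
gripper_width: 0.0001
```

Call:
{"method": "play_rows", "body": {
  "moves": [
    [[0, 0, -0.001, 0, 0], [0, 0, -0.002, 0, 0], [0, 0, -0.002, 0, 0]]
  ]
}}

```text
time: 26.65
tcp_pos: [0.4884, 0.1737, 0.0852]
tcp_rot: [[-0.0, 0.999, -0.047], [-0.004, -0.047, -0.999], [-1.0, -0.0, 0.004]]
wrist_force: [0.4, -12.2, -0.2]
gripper_width: 0.0002
```

```bash
python3 - <<'E'
from h import *
s=read_state(); print(s['time'],s['tcp_pos'],np.round(s['wrist_force'],2))
t=grab('scene')
cv2.imwrite('pics/s14.png',cv2.resize(t['img'][190:310,320:480,::-1],None,fx=5,fy=5,interpolation=cv2.INTER_CUBIC))
E
```

```text
26.65 [0.4883704  0.17374157 0.08521567] [  0.41 -12.24  -0.18]
```

View pics/s14.png

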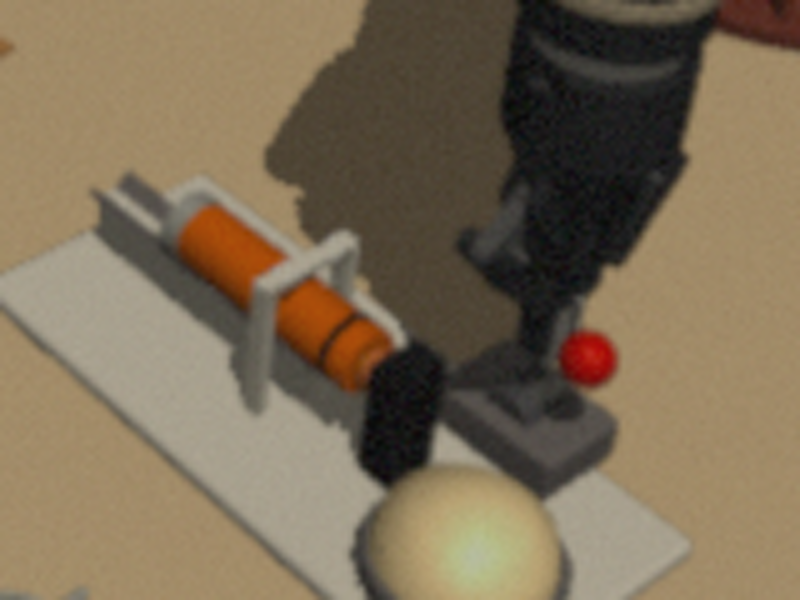

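The end stop is reached: the force rose to 12 N with the lever fully over. Backing off, rising and checking.

Call:
{"method": "play_rows", "body": {
  "moves": [
    [[0, 0, 0.003, 0, 0], [0, 0, 0.01, 0, 0], [0, 0, 0.025, 0, 0], [-0.03, 0, 0.03, 0, 0], [-0.07, 0, 0.03, 0, 0], [-0.11, 0, 0.05, 0, 0], [-0.12, 0, 0.1, 0, 0], [-0.12, 0, 0.15, 0, 0], [-0.12, 0, 0.19, 0, 0], [-0.12, 0, 0.19, 0, 0], [-0.12, 0, 0.19, 0, 0]]
  ]
}}

```text
time: 28.08
tcp_pos: [0.4796, -0.0145, 0.2053]
tcp_rot: [[0.0, 0.999, -0.047], [0.0, -0.047, -0.999], [-1.0, -0.0, -0.0]]
wrist_force: [0.6, 0.2, 0.5]
gripper_width: -0.0003
```

```bash
python3 - <<'E'
from h import *
s=read_state(); print(s['time'],s['tcp_pos'],np.round(s['wrist_force'],2))
t=grab('scene'); w=grab('wrist'); cv2.imwrite('pics/w15.png',w['img'][...,::-1])
a=t['img'][...,::-1]; cv2.imwrite('pics/s15.png',a); cv2.imwrite('pics/s15c.png',cv2.resize(a[225:310,340:460],None,fx=6.5,fy=6.5,interpolation=cv2.INTER_CUBIC))
E
```

```text
28.075 [ 0.47955028 -0.01446871  0.20530579] [0.55 0.15 0.53]
```

View pics/s15c.png

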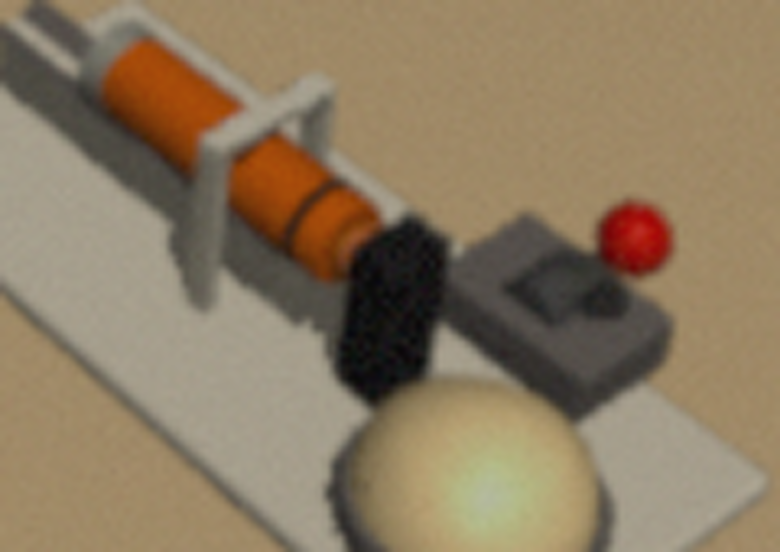

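View pics/w15.png

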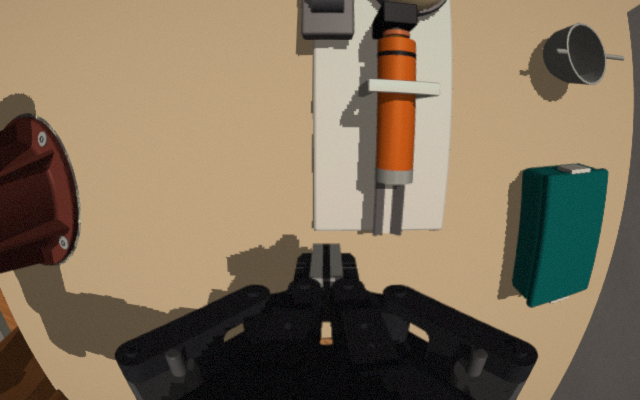

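View pics/s15.png

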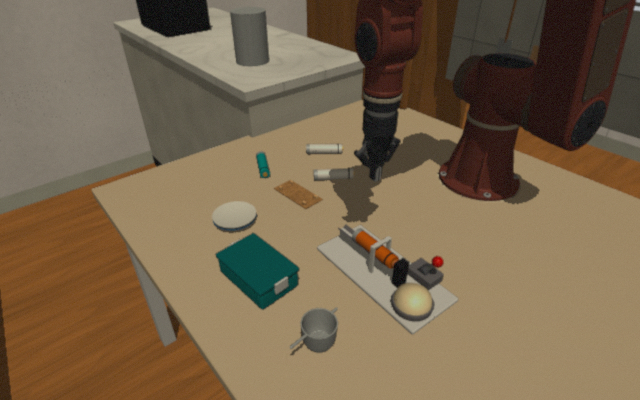

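```bash
python3 - <<'E'
from h import *
t=load('scene'); h=cv2.cvtColor(t['img'],cv2.COLOR_RGB2HSV); m=((h[...,0]<8)|(h[...,0]>172))&(h[...,1]>170)&(h[...,2]>80)
m[:240]=0;m[275:]=0;m[:,425:450]=m[:,425:450]; m[:,:425]=0;m[:,450:]=0
v,u=np.nonzero(m); X=onz(t,u.mean(),v.mean(),.083); L=np.load('lamp.npz'); R=L['R']; tt=L['t']+R@[.003,-.0025]
print('ball lamp', R.T@(X[:2]-tt))
im0=cv2.imread('pics/scene0.png'); print('dome', im0[290:312,400:425].mean((0,1)), t['img'][290:312,400:425,::-1].mean((0,1)))
w=load('wrist'); cv2.imwrite('pics/w15c.png',cv2.resize(w['img'][0:60,360:440,::-1],None,fx=9,fy=9,interpolation=cv2.INTER_CUBIC))
E
```

```text
ball lamp [0.15997477 0.05565933]
dome [111.45454545 154.37818182 164.87272727] [118.71636364 164.23636364 175.48363636]
```

View pics/w15c.png

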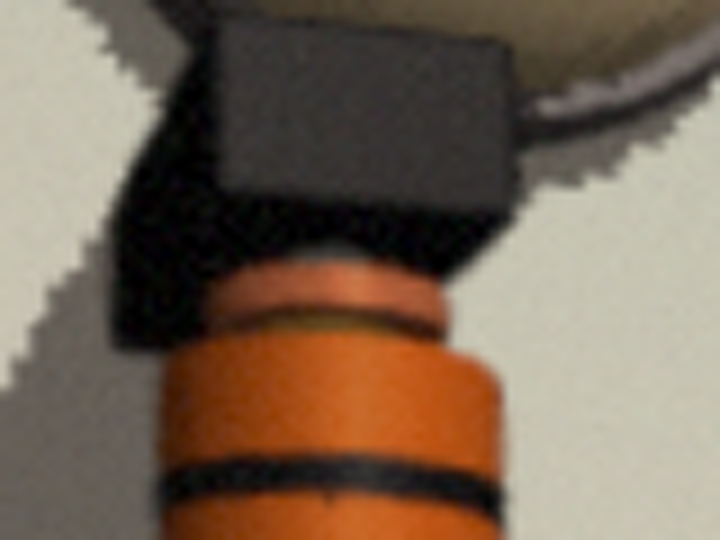

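```bash
python3 -c "
from h import *
print(finish_job())"
```

```text
the job is handed in; nothing more can be done
None
```

The battery is in the groove with its nose against the copper contact, the switch is over to on, and I handed the job in at about 28 s. No verdict was reported.

- **Placing:** I gripped the orange battery at mid length and laid it in the V-groove with its nose about 30 mm short of the arch.
- **Pressing in:** I slid it along with closed fingers on its tail until the wrist read 8.6 N, of which about 1.3 N was groove friction. Then I backed off slowly so it stayed at the contact.
- **Switch:** I pushed the red toggle to its end stop (12 N) and moved clear.

**Last checks:**
- The final wrist picture shows the nose against the copper with no visible gap. Contact was judged only from pictures and the slow release, not by touching the battery again.
- The ball on the lever moved from lamp x 0.111 to 0.160 m, which is the full swing.
- The wrist force was near zero with the arm clear. The lunch box, saucers, strainer and look-alike sticks looked unmoved.

**What disagreed:**
- The top and wrist cameras differed by about 3 mm on where the lamp is. I went with the wrist view, and the battery seated cleanly.
- The dome looked only about 6% brighter, so I could not confirm from the pictures that the light is lit.

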